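# Shut the imaging chamber and hold a window slide in its light path

## Robot

A 6-joint arm with a two-finger parallel gripper is mounted at the origin on the work surface. World frame = base frame: x ahead of the robot, y to its left, z up, the work surface at z = 0. Lengths are in m, angles in rad, forces in N, time in s.
With the tool pointing down it reaches from about 0.375 to 0.9 m from the base axis. Payload 3.1 kg.
Tool frame: the origin (TCP) lies on the centre line of the jaws, within the pads' length; the fingertips stand manip.finger_overhang ahead of it and the grasp point (between the pads) lies 11 mm behind it (manip.finger_overhang is the distance from the TCP to the fingertips, in m); y points along the fingers, z is the direction in which the jaws open and shut, and the axes are right-handed (so a half turn about y gives the same grasp; the last joint's range is limited). The gripper opens to 85 mm and grips with 20 to 120 N. Pads are 22 mm wide; open, the fingers measure 114 mm over their backs; the gripper's body (76 mm by 85 mm) begins 54 mm behind the grasp point. The pads swing forward as they close: fully open they stand 13 mm farther back than shut.
Start: joints at [1.077, 0.527, 1.433, -0, 1.181, -0.178], TCP at [0.193, 0.594, 0.239] pointing down, gripper open.
Joint ranges: [-3.08, 3.08], [-0.75, 2.2], [0.22, 2.44], [-1.43, 4.57], [0, 2.65], [-2.85, 2.85]. Speed limits (rad/s): [2.79, 2.79, 3.14, 3.14, 3.14, 3.14].

## Interface

Orientations are given as a unit quaternion [x, y, z, w].
In Python, from station import manip gives the robot as it stands.
- The arm moves only by the tool send_rows, never from a script. Its argument "plan" is a list of rows, each an object with "linear": the shift along the tool's x, y, z in units of 30 mm (1.0 is 30 mm), a list of three; "roll": the turn about the tool's y in units of 6 degrees (1.0 is 6 degrees). In form: [{"linear": [tx, ty, tz], "roll": roll}, ...]. A call has exactly 5 rows; each row shifts and turns the commanded pose from where the row before left it, along the tool's axes as they then stand; what a row does not reach is not made up. A row lasts 1/8 s, in which the tool goes at most 62.5 mm and 10.7 degrees, less where a joint would pass 70% of its speed; a pose out of reach is approached as far as the arm can. A call is refused whole if a number of a shift passes 1 or a number of a turn 1, either way. A call with a gripper value outside its range is refused whole. "claw" is the finger opening in mm, from 0 to 85.4, set as the call begins (left out, the last holds). The fingers move at their own pace and stop on an object; "force" is the grip in N (left out, the last holds). Time passes only in rows, so rows that do not move let the fingers close, or fill a call up. It gives the time, the measured TCP pose, the force and the opening at its end, in the units of the state.
- manip.sense(): the state, without advancing time (a new reading comes with each control period).
- manip.snapshot(name): name is "side" or "top" or "wrist"; returns the picture (384x512x3 uint8, blue, green, red); there is no depth.
- manip.get_calibration(name): a dict with "fovy" (degrees; the focal length in pixels is half the picture's height over the tangent of half this angle, whatever the lens; pixels are square), "cx", "cy" (the principal point, pixels), "cam_to_world" (4x4, takes a point from camera to world coordinates); the wrist camera has in their place "tool_from_camera" (4x4, takes a point from camera to tool coordinates, whose origin is the TCP and whose axes are the tool frame's). Camera axes: x right, y down, z forward; pixel columns grow to the right and rows downward; lengths in m; the calibration is good to about 2 mm. A picture is of the moment at which its call begins: read the wrist's pose just before it. get_calibration takes no time and is no camera call.
- manip.sign_off(): hands the job in, once; it reports no verdict.
Trained networks look in the newest picture that a camera, given by its name, has taken for a name from the list of things; names that differ only in an ending like _2 or _b are one class to them, and where a whole thing is asked for, a point or a joint stands for the part that bears it (a point fixed in the world has none). Each returns a list of dicts, best first, with "p" (0 to 1); they miss things now and then, are a little off and sometimes report something else, mostly with a low value. They report only what shows in the picture. A call takes as long as a camera call.
- manip.look_for(camera, query): "extent" ([left, top, right, bottom] in pixels, round what is visible of it).
The state is a dict: "t": time; "q": joint angles; "qd": joint speeds; "tau": joint torques, N m; "tcp_pos": TCP position; "tool_rot": TCP orientation; "force": force on the tool from outside, world axes, zero at the start; "ft_torque": the same for the moment, N m; "finger_gap": opening from 0.0 (shut) to 1.0 (fully open).
Only numpy, scipy, OpenCV 4.12 (cv2) and the standard library are available. Lean on these libraries where they do the work, as an engineer would, in place of code of your own. Each camera call takes 0.05 s, during which the arm holds its last target.

## Task

Press the lid of the white imaging chamber fully shut, past its catch so that it stays down. Then take the slide with the glass window from the stand, pass it window end first, upright, through the narrow slot in the shut lid until the dark line across its blade is level with the rim of the slot's black guide, and finish while still gripping it there, hanging free of the chamber's floor. Do not disturb the blank slide, the dish or the bottle.

Things in the scene. Friction and masses are not known exactly. Their poses are not given: they have to be found in the camera images.
- chamber: White imaging chamber, a fixed hollow box 150 (x) x 180 (y) x 92 mm high without its lid; origin at the centre of its underside on the bench, z up. Its front (-x) faces roughly towards the robot (turned up to 0.3 rad); the lid's hinge runs along its y at the far top edge (75 mm in +x, 92 mm up). Inner floor 8 mm above the bench.
- lid (a joint): Angle of the lid, rad: 0 shut (level), positive with its near edge raised; starts at 0.45 to 0.85. White plate 8 mm thick, 150 mm from hinge to near edge, plus a grey tab 70 mm wide mid-edge ending 172 mm from the hinge. Stays about where left (hinge friction 0.26 N m; may sag slowly). A spring catch resists from about 0.075 to 0.04 rad (about 5 N on the tab); past it the lid drops shut and stays.
- lid_hinge (a point): Point on the hinge axis in the middle of the lid's width, level with the lid's underside; fixed to the chamber, axes as chamber.
- lid_tab (a point): Point on the upper face of the lid's grey press tab, 158 mm from the hinge axis, in the middle of the width; the place to press. Moves with the lid; z is the normal of the lid's upper face. When shut it is 100 mm above the bench.
- slot_mouth (a point): Centre of the lid's slot at the rim of its black guide (5 mm above the lid's upper face; 105 mm above the bench when shut), 75 mm from the hinge; moves with the lid. x across the slot (8 mm wide), y along it (42 mm long), z out of the lid. The slot goes through the 8 mm lid; the guide above it slopes at 45 degrees, widening to about 18 x 52 mm at the rim.
- stand: Fixed grey block 60 (x) x 160 (y) x 26 mm high, origin at the centre of its underside on the bench. It has two pockets 20 mm deep, at y = +40 and -40 mm, their length along its y; one slide stands upright in each (which is in which varies).
- window_slide: The slide to use, loose, 40 to 85 g: aluminium blade 40 (y) x 6 (x) x 80 mm (z), square 26 mm glass window 14 to 40 mm above its lower end, dark line 45 mm above it, white bar handle on top 26 (y) x 12 (x) mm, 80 to 115 mm up. Origin: centre of the lower end, z up. Stands with its lower end 6 mm above the bench; the same turned half round.
- slide_line (a point): Centre of the dark line across the window slide's blade, 45 mm above its lower end; axes as window_slide.
- blank_slide: The other slide, to be left alone: same aluminium blade but solid, without window or line, with a round white knob (26 mm across, 22 mm high) on top. Origin at the centre of its lower end, z up.
- dish: Closed round clear culture dish, 90 mm across, 20 mm high, lying on the bench; origin at the centre of its underside. To be left alone.
- bottle: White bottle 54 mm across, 115 mm high, standing on the bench; origin at the centre of its underside. To be left alone.

How it is judged:
By the outcome, as a careful person would: the job done as asked, in the order asked, and still so for the second after the job is handed in, while the arm keeps its last pose, push and grip.
It also fails if it takes over 61 s, if anything falls off the work surface, if the arm or the gripper's body presses on something with over 40 N, if the wrist force passes 120 N, or if a joint passes its speed limit or range.

## Working session

There is one attempt and no reset: what is moved stays moved. The work goes in short steps, Python scripts to look and compute and a tool call to move; the robot and the scene stay as the last step left them, time stands still between calls to the robot, and variables do not carry over. Pictures are saved under pics/ and viewed, and the job is handed in when it is done.

Besides the shell and the picture viewer there is one more tool, called as a command line: name --argument value ..., lists and objects as JSON in quotes. send_rows: Moves the arm, as the interface text tells. Its arguments: {"type":"object","properties":{"plan":{"type":"array"},"claw":{"type":"number"},"force":{"type":"number"}},"required":["plan"]}

```bash
ls; mkdir -p pics; python3 - <<'E'
from station import manip
import cv2
s=manip.sense();print(s)
for n in ("side","top","wrist"):
    im=manip.snapshot(n);cv2.imwrite(f"pics/{n}0.png",im)
    c=manip.get_calibration(n);print(n,c)
    for q in (["chamber","lid","lid_tab","stand","window_slide","blank_slide","dish","bottle"] if n!="wrist" else []):
        print(q,[(round(d['p'],2),[round(v) for v in d['extent']]) for d in manip.look_for(n,q)][:2])
print(manip.finger_overhang)
E
```

```text
pics
{'t': 0.0, 'q': array([ 1.07749512e+00,  5.28449334e-01,  1.43394279e+00, -1.69406313e-05,
        1.18143031e+00, -1.78521048e-01]), 'qd': array([-1.08594294e-03,  1.29001174e-05, -6.97690509e-04,  1.21908616e-03,
        3.84180038e-04, -7.51821729e-04]), 'tau': array([-7.16395698e-04, -4.42348516e+01, -1.78024292e+01, -3.14721992e-04,
        8.45371949e-03,  5.98072077e-06]), 'tcp_pos': array([0.19314248, 0.59364099, 0.23833109]), 'tool_rot': array([ 0.69911278, -0.111085  ,  0.11057573, -0.69762056]), 'force': array([0.31571879, 0.15941885, 0.63390058]), 'ft_torque': array([ 0.01154664,  0.01563063, -0.00865101]), 'finger_gap': 1.0006485200726492}
side {'fovy': 44.98311802677915, 'cx': 255.99472781993904, 'cy': 191.86753547682244, 'cam_to_world': array([[ 0.94525785, -0.14134559,  0.29412416,  0.27684315],
       [-0.32583655, -0.45808676,  0.8270351 , -0.83766428],
       [ 0.01783662, -0.87759782, -0.47906567,  0.57801923],
       [ 0.        ,  0.        ,  0.        ,  1.        ]])}
chamber [(0.7, [204, 120, 276, 215])]
lid [(0.88, [208, 119, 276, 175]), (0.48, [204, 1
[... 780 characters left out ...]
05, 148, 226, 240])]
stand [(0.96, [314, 186, 396, 224])]
window_slide [(0.6, [324, 198, 352, 205]), (0.6, [262, 118, 307, 166])]
blank_slide [(0.59, [364, 198, 397, 213])]
dish [(0.75, [263, 120, 310, 164])]
bottle [(0.59, [364, 115, 402, 152])]
wrist {'fovy': 58.53880985978114, 'cx': 259.70761142413824, 'cy': 198.41325016834904, 'tool_from_camera': array([[ 2.78928062e-04,  9.61368393e-01,  2.75264844e-01,
        -6.82356615e-02],
       [ 1.81072662e-04, -2.75264898e-01,  9.61368401e-01,
        -1.34624164e-01],
       [ 9.99999945e-01, -2.18309687e-04, -2.50856638e-04,
        -1.90362855e-05],
       [ 0.00000000e+00,  0.00000000e+00,  0.00000000e+00,
         1.00000000e+00]])}
0.008
```

View pics/side0.png

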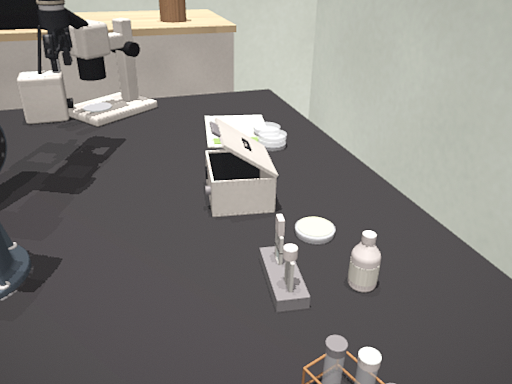

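View pics/top0.png

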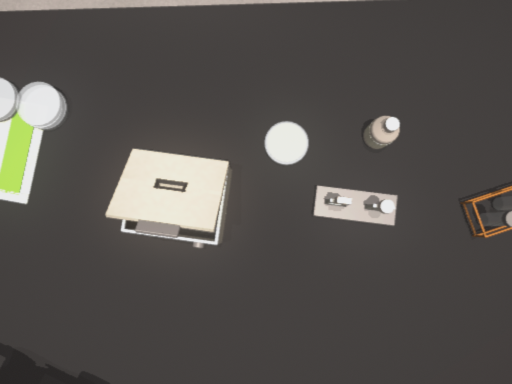

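```bash
python3 - <<'E'
import cv2
a=cv2.imread('pics/top0.png')
cv2.imwrite('pics/top0c.png',cv2.resize(a[105:255,95:265],None,fx=4.5,fy=4,interpolation=cv2.INTER_CUBIC))
cv2.imwrite('pics/top0d.png',cv2.resize(a[170:235,300:410],None,fx=7,fy=7,interpolation=cv2.INTER_CUBIC))
E
```

```text
(no output)
```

View pics/top0c.png

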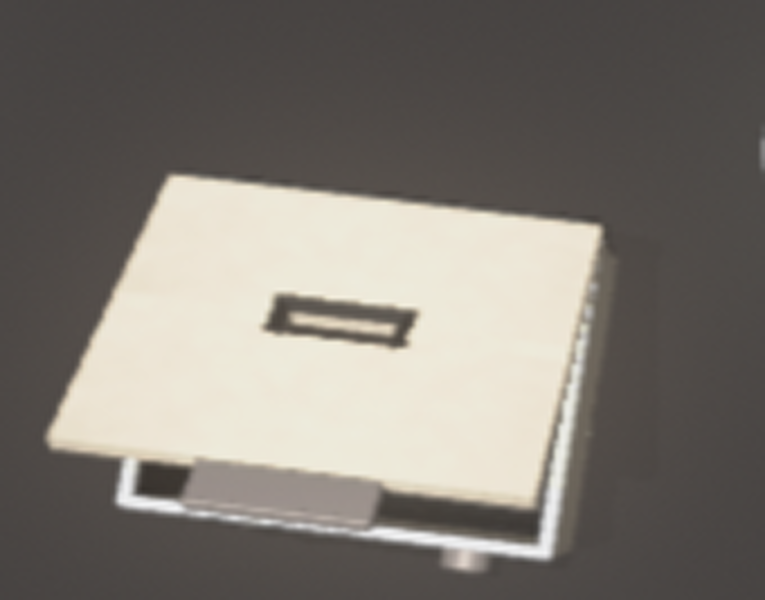

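View pics/top0d.png

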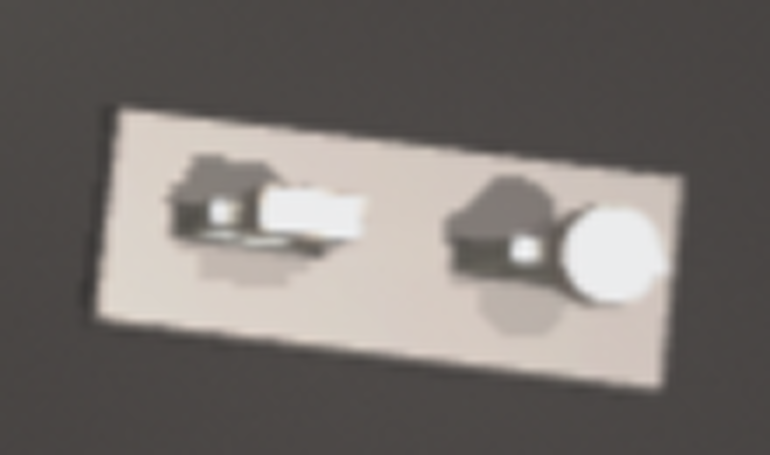

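The side view shows the lid raised, the chamber at about (240,170) and the stand at about (283,275). In the top view the window slide (bar handle) is in the left pocket, its handle near (344,200), and the blank (round knob) is on the right at (387,206). The tab is at about (158,230). Next I fit the poses.

```bash
cat > h.py <<'E'
import numpy as np
from scipy.optimize import least_squares
from scipy.spatial.transform import Rotation as R
import pickle,os
def cal(n):
    from station import manip
    return manip.get_calibration(n)
def proj(c,P,T=None):
    T=c['cam_to_world'] if T is None else T
    P=np.atleast_2d(P); q=(P-T[:3,3])@T[:3,:3]
    f=192/np.tan(np.radians(c['fovy'])/2)
    return np.c_[c['cx']+f*q[:,0]/q[:,2],c['cy']+f*q[:,1]/q[:,2]]
def unproj(c,uv,z,T=None):
    T=c['cam_to_world'] if T is None else T
    f=192/np.tan(np.radians(c['fovy'])/2)
    d=T[:3,:3]@np.array([(uv[0]-c['cx'])/f,(uv[1]-c['cy'])/f,1]); o=T[:3,3]
    return o+d*(z-o[2])/d[2]
def wristT(c,s):
    T=np.eye(4);T[:3,:3]=R.from_quat(s['tool_rot']).as_matrix();T[:3,3]=s['tcp_pos']
    return T@c['tool_from_camera']
def rz(P,x,y,w):
    P=np.atleast_2d(P).astype(float);c,s=np.cos(w),np.sin(w)
    return np.c_[x+c*P[:,0]-s*P[:,1],y+s*P[:,0]+c*P[:,1],P[:,2]]
def lidpt(d,y,h,a): # d from hinge, h above underside, chamber coords
    return np.array([.075-d*np.cos(a)+h*np.sin(a), y, .092+d*np.sin(a)+h*np.cos(a)])
E
python3 - <<'E'
from h import *
c=cal('top')
obs=np.array([(132.3,148.9),(228.8,161.6),(121.2,230.9),(217.2,244.3),(105.7,214.5),(213.4,230.5),(135.7,230.9),(176.2,236)])
def model(p):
    x,y,w,a=p
    P=[lidpt(0,.09,.008,a),lidpt(0,-.09,.008,a),[-.075,.09,.092],[-.075,-.09,.092],lidpt(.15,.09,.008,a),lidpt(.15,-.09,.008,a),lidpt(.172,.035,.008,a),lidpt(.172,-.035,.008,a)]
    return proj(c,rz(P,x,y,w))
r=least_squares(lambda p:(model(p)-obs).ravel(),[.5,.17,0,.6],loss='soft_l1');print('chamber',r.x.round(4),'\n',(model(r.x)-obs).round(1))
x,y,w,a=r.x
print('tab',rz(lidpt(.158,0,.008,a),x,y,w),'tab shut',rz(lidpt(.158,0,.008,0),x,y,w),'slot',rz([0,0,.105],x,y,w))
so=np.array([(316.9,185.4),(397.6,195.1),(394.3,225.4),(313.7,215.7)])
sm=lambda p:proj(c,rz([[.03,.08,.026],[.03,-.08,.026],[-.03,-.08,.026],[-.03,.08,.026]],*p))
r2=least_squares(lambda p:(sm(p)-so).ravel(),[.5,-.2,0]);print('stand',r2.x.round(4),(sm(r2.x)-so).round(1).tolist())
print('slide',rz([[0,.04,.006],[0,-.04,.006]],*r2.x))
print('handle px',proj(c,rz([[0,.053,.121],[0,.027,.121]],*r2.x)))
cs=cal('side')
print('side: tab',proj(cs,rz([lidpt(.172,.035,.008,a),lidpt(.172,-.035,.008,a),lidpt(.15,-.09,.008,a),lidpt(0,-.09,.008,a)],x,y,w)).round(),'handle',proj(cs,rz([0,.04,.121],*r2.x)))
print('bottle',unproj(c,(391,124),.115), 'dish',unproj(c,(286.5,143),.02))
np.save('pose.npy',np.r_[r.x,r2.x])
E
```

```text
chamber [ 0.5819  0.1536 -0.1586  0.5769] 
 [[ 0.4 -0.4]
 [-0.2 -0.2]
 [-0.3  0.1]
 [-0.2  0.3]
 [-0.   0.3]
 [ 0.3 -0.6]
 [-1.1 -0.2]
 [ 1.2  0.7]]
tab [[0.52947102 0.16195568 0.18487944]] tab shut [[0.49991459 0.16668248 0.1       ]] slot [[0.58187313 0.15357529 0.105     ]]
stand [ 0.5626 -0.194  -0.1422] [[0.3, 0.3], [-0.4, 0.1], [-0.1, -0.2], [0.2, -0.2]]
slide [[ 0.56827038 -0.15442399  0.006     ]
 [ 0.55693617 -0.23361701  0.006     ]]
handle px [[337.37429917 199.56854843]
 [352.01495823 201.32791986]]
side: tab [[210. 121.]
 [212. 131.]
 [223. 145.]
 [278. 175.]] handle [[279.82677034 216.87591521]]
bottle [ 0.70479391 -0.2436156   0.115     ] dish [ 0.69261928 -0.06022145  0.02      ]
```

```bash
python3 - <<'E'
import cv2
a=cv2.imread('pics/side0.png')
cv2.imwrite('pics/side0c.png',cv2.resize(a[105:315,190:390],None,fx=3.8,fy=2.85,interpolation=cv2.INTER_CUBIC))
E
```

```text
(no output)
```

View pics/side0c.png

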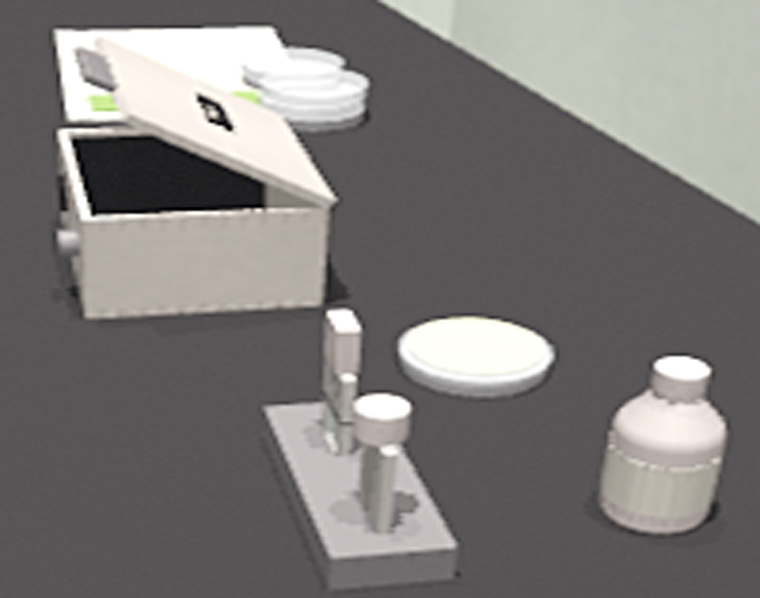

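```bash
cat >> h.py <<'E'
def goto(s,target,yawz=None):
    """tool units for move from s to target; yawz = desired world yaw of tool z axis (mod pi)"""
    M=R.from_quat(s['tool_rot']).as_matrix()
    d=M.T@(np.array(target)-s['tcp_pos'])/.03
    yz=np.arctan2(M[1,2],M[0,2])
    out=d.round(2),'yawz',round(yz,4)
    if yawz is not None:
        e=(yawz-yz+np.pi/2)%np.pi-np.pi/2   # world yaw change; tool y down => roll=-e
        out+=('roll deg',round(-np.degrees(e),2),'units',round(-np.degrees(e)/6,3))
    return out
E
python3 - <<'E'
from h import *
from station import manip
s=manip.sense();print(R.from_quat(s['tool_rot']).as_matrix().round(3))
print(goto(s,[.529,.162,.23],-.15))
E
```

```text
[[ 0.951 -0.     0.31 ]
 [-0.31   0.     0.951]
 [-0.    -1.     0.   ]]
(array([ 15.1 ,   0.31, -10.24]), 'yawz', np.float64(1.256), 'roll deg', np.float64(80.56), 'units', np.float64(13.426))
```

send_rows --plan '[{"linear":[0.9,0,-0.6],"roll":0},{"linear":[1,0,-0.7],"roll":0},{"linear":[1,0,-0.7],"roll":0},{"linear":[1,0,-0.7],"roll":0},{"linear":[1,0,-0.7],"roll":0}]' --claw 0 --force 60

```text
t: 1.58
tcp_pos: [0.3024, 0.4509, 0.2395]
tool_rot: [-0.698, 0.111, -0.111, 0.698]
force: [0.2, -0.6, -0.6]
finger_gap: -0.003
```

send_rows --plan '[{"linear":[1,0,-0.7],"roll":0},{"linear":[1,0,-0.7],"roll":0},{"linear":[1,0,-0.7],"roll":0},{"linear":[1,0,-0.7],"roll":0},{"linear":[1,0,-0.7],"roll":0}]'

```text
t: 2.2
tcp_pos: [0.4126, 0.3046, 0.2395]
tool_rot: [-0.698, 0.111, -0.111, 0.698]
force: [-0.3, -0.1, -0.2]
finger_gap: 0.004
```

send_rows --plan '[{"linear":[1,0,-0.7],"roll":0},{"linear":[1,0,-0.7],"roll":0},{"linear":[1,0,-0.7],"roll":0},{"linear":[1,0,-0.7],"roll":0},{"linear":[0.9,0,-0.6],"roll":0}]'

```text
t: 2.82
tcp_pos: [0.5209, 0.1618, 0.2395]
tool_rot: [-0.698, 0.111, -0.111, 0.698]
force: [-0.7, -0.4, 0.4]
finger_gap: 0.005
```

send_rows --plan '[{"linear":[0,0,0],"roll":1},{"linear":[0,0,0],"roll":1},{"linear":[0,0,0],"roll":1},{"linear":[0,0,0],"roll":1},{"linear":[0,0,0],"roll":1}]'

```text
t: 3.45
tcp_pos: [0.52, 0.163, 0.2394]
tool_rot: [-0.645, 0.289, -0.289, 0.645]
force: [0.7, -0.3, -0.1]
finger_gap: -0.001
```

send_rows --plan '[{"linear":[0,0,0],"roll":1},{"linear":[0,0,0],"roll":1},{"linear":[0,0,0],"roll":1},{"linear":[0,0,0],"roll":1},{"linear":[0,0,0],"roll":1}]'

```text
t: 4.08
tcp_pos: [0.52, 0.163, 0.2394]
tool_rot: [-0.549, 0.446, -0.446, 0.549]
force: [0.1, -0.0, -0.1]
finger_gap: 0.003
```

send_rows --plan '[{"linear":[0,0,0],"roll":1},{"linear":[0,0,0],"roll":1},{"linear":[0,0,0],"roll":1},{"linear":[0,0,0],"roll":0.4},{"linear":[0,0,0],"roll":0}]'

```text
t: 4.7
tcp_pos: [0.52, 0.163, 0.2394]
tool_rot: [0.462, -0.535, 0.535, -0.462]
force: [-0.1, -0.2, 0.7]
finger_gap: -0.001
```

```bash
python3 - <<'E'
from h import *
from station import manip
import cv2
s=manip.sense();print(s['t'],s['tcp_pos'],s['force'],s['finger_gap'],s['q'].round(2))
print(R.from_quat(s['tool_rot']).as_matrix().round(3))
print(goto(s,[.5295,.162,.22],-.1586))
cv2.imwrite('pics/side1.png',manip.snapshot('side'));cv2.imwrite('pics/wrist1.png',manip.snapshot('wrist'))
E
```

```text
4.7 [0.52001023 0.16300242 0.23939281] [-0.0746971  -0.18564383  0.72302802] -0.000881571134342238 [ 0.1   0.42  1.63 -0.    1.09  0.25]
[[-0.146  0.     0.989]
 [-0.989 -0.    -0.146]
 [-0.    -1.     0.   ]]
(array([-0.01,  0.65,  0.32]), 'yawz', np.float64(-0.1467), 'roll deg', np.float64(0.68), 'units', np.float64(0.114))
```

View pics/side1.png

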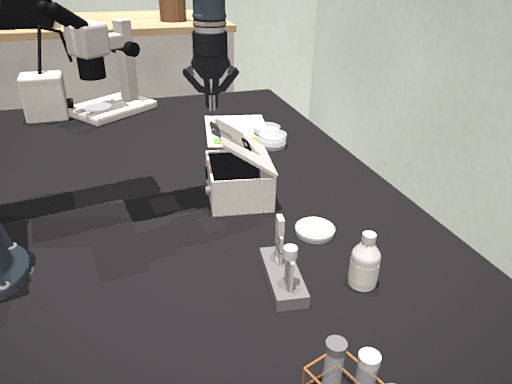

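View pics/wrist1.png

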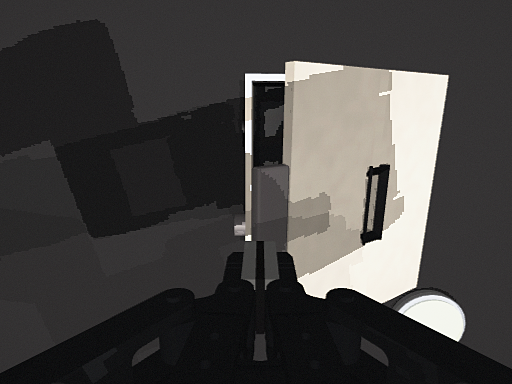

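```bash
python3 - <<'E'
from h import *
from station import manip
s=manip.sense();c=cal('wrist');T=wristT(c,s)
x,y,w,a=np.load('pose.npy')[:4]
print(proj(c,rz([lidpt(.15,.035,.008,a),lidpt(.15,.09,.008,a),lidpt(0,.09,.008,a),lidpt(.172,.035,.008,a),lidpt(.075,.026,.013,a),lidpt(.075,-.026,.013,a),[-.075,.09,.092]],x,y,w),T).round(1))
E
```

```text
[[286.2 162.7]
 [289.7  59.2]
 [446.4  73.8]
 [253.5 166.2]
 [377.9 167.5]
 [370.3 238.4]
 [243.   72. ]]
```

The wrist view agrees with the model to about 3 px: tab corner at (253,168), predicted (253.5,166). The fingertips are at about (258,240). Next I move over the tab and press along the arc.

send_rows --plan '[{"linear":[0,0.3,0.2],"roll":0},{"linear":[0,0.4,0.1],"roll":0},{"linear":[0,0.4,0],"roll":0},{"linear":[0,0.3,-0.1],"roll":0},{"linear":[0,0.3,-0.1],"roll":0}]'

```text
t: 5.42
tcp_pos: [0.5225, 0.1626, 0.1876]
tool_rot: [-0.462, 0.536, -0.535, 0.462]
force: [0.6, 0.6, 0.7]
finger_gap: -0.001
```

send_rows --plan '[{"linear":[0,0.3,-0.15],"roll":0},{"linear":[0,0.3,-0.15],"roll":0},{"linear":[0,0.3,-0.1],"roll":0},{"linear":[0,0.3,-0.1],"roll":0},{"linear":[0,0.3,-0.1],"roll":0}]'

```text
t: 6.05
tcp_pos: [0.5051, 0.1652, 0.1427]
tool_rot: [0.462, -0.535, 0.535, -0.462]
force: [0.3, -0.2, -0.2]
finger_gap: -0.0
```

```bash
cat > st.py <<'E'
from h import *
from station import manip
s=manip.sense();print(s['t'],s['tcp_pos'].round(4),s['force'].round(2),s['finger_gap'])
x,y,w,a=np.load('pose.npy')[:4]
print(goto(s,rz([-.083,0,.108],x,y,w)[0],-.1586))
hx,hy,_=rz([.075,0,0],x,y,w)[0]
u=np.array([np.cos(w),np.sin(w)]);print('dist to hinge horiz',u@(np.array([hx,hy])-s['tcp_pos'][:2]))
E
python3 st.py
```

```text
6.05 [0.5051 0.1652 0.1427] [ 0.33 -0.17 -0.16] -0.0003410339309242123
(array([-0.02,  1.16, -0.18]), 'yawz', np.float64(-0.1473), 'roll deg', np.float64(0.65), 'units', np.float64(0.108))
dist to hinge horiz 0.15269222905053922
```

```bash
python3 - <<'E'
from station import manip
import cv2
cv2.imwrite('pics/wrist2.png',manip.snapshot('wrist'))
a=manip.snapshot('side')
cv2.imwrite('pics/side2.png',cv2.resize(a[60:230,150:310],None,fx=4.5,fy=3.5,interpolation=cv2.INTER_CUBIC))
E
```

```text
(no output)
```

View pics/side2.png

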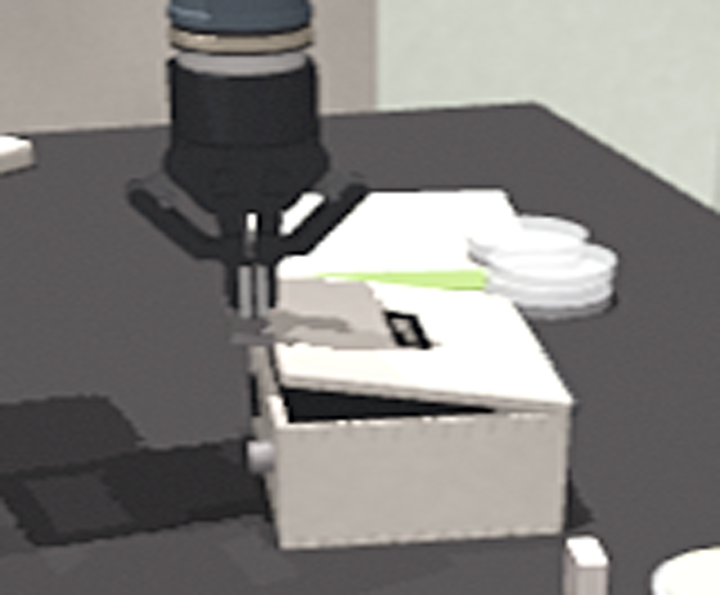

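View pics/wrist2.png

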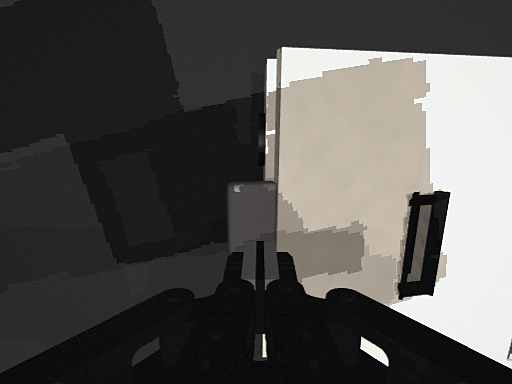

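The tab is under the fingertips (258,240 in the wrist view) and the lid is going down with them. I keep pressing.

send_rows --plan '[{"linear":[0,0.25,-0.05],"roll":0},{"linear":[0,0.25,-0.05],"roll":0},{"linear":[0,0.2,-0.05],"roll":0},{"linear":[0,0.15,0],"roll":0},{"linear":[0,0.15,0],"roll":0}]'

```text
t: 6.78
tcp_pos: [0.4999, 0.1659, 0.1139]
tool_rot: [-0.462, 0.536, -0.535, 0.462]
force: [-2.9, 0.3, 5.5]
finger_gap: -0.001
```

send_rows --plan '[{"linear":[0,0.05,0],"roll":0},{"linear":[0,0.05,0],"roll":0},{"linear":[0,0.05,0],"roll":0},{"linear":[0,0,0],"roll":0},{"linear":[0,0,0],"roll":0}]'

```text
t: 7.4
tcp_pos: [0.5008, 0.1658, 0.1087]
tool_rot: [0.462, -0.535, 0.535, -0.462]
force: [0.1, -0.1, 0.8]
finger_gap: -0.002
```

```bash
python3 st.py; python3 - <<'E'
from station import manip
import cv2
a=manip.snapshot('side')
cv2.imwrite('pics/side3.png',cv2.resize(a[60:230,150:310],None,fx=4.5,fy=3.5,interpolation=cv2.INTER_CUBIC))
E
```

```text
7.4 [0.5008 0.1658 0.1087] [ 0.14 -0.08  0.85] -0.0016355789763534854
(array([-0.02,  0.02, -0.03]), 'yawz', np.float64(-0.1473), 'roll deg', np.float64(0.65), 'units', np.float64(0.108))
dist to hinge horiz 0.15694436964274477
```

View pics/side3.png

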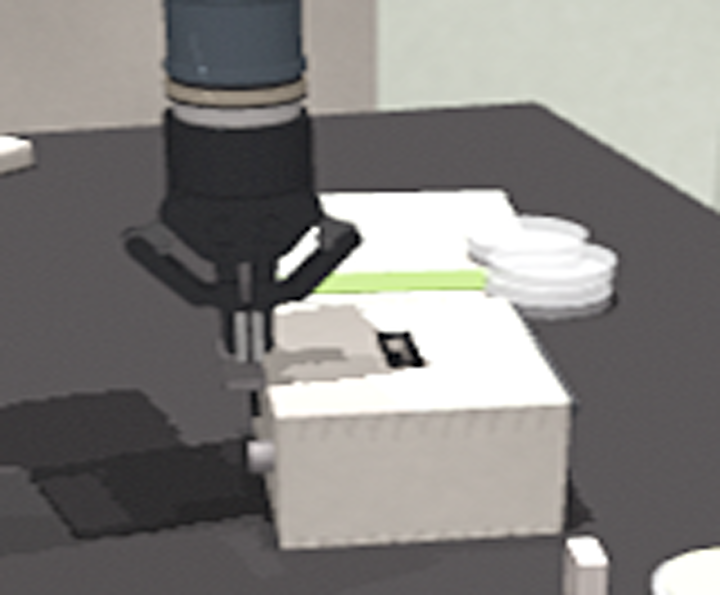

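The side view shows the lid level, and the force peaked at about 6 N and then dropped. I push a little further to confirm it is on its stop, then lift and view the shut lid.

send_rows --plan '[{"linear":[0,0.05,0],"roll":0},{"linear":[0,0.05,0],"roll":0},{"linear":[0,0.03,0],"roll":0},{"linear":[0,0,0],"roll":0},{"linear":[0,0,0],"roll":0}]'

```text
t: 8.07
tcp_pos: [0.501, 0.1659, 0.1076]
tool_rot: [0.461, -0.535, 0.536, -0.462]
force: [-4.9, -1.7, 20.2]
finger_gap: 0.0
```

send_rows --plan '[{"linear":[0,-0.3,0],"roll":0.1},{"linear":[0,-0.8,0],"roll":0},{"linear":[0,-1,0.3],"roll":0},{"linear":[0,-1,0.6],"roll":0},{"linear":[-0.2,-1,0.6],"roll":0}]' --claw 60

```text
t: 8.7
tcp_pos: [0.5462, 0.1644, 0.2288]
tool_rot: [-0.459, 0.538, -0.538, 0.459]
force: [0.4, 0.3, -0.2]
finger_gap: 0.705
```

```bash
python3 st.py; python3 - <<'E'
from h import *
from station import manip
import cv2
s=manip.sense()
a=manip.snapshot('wrist')
cv2.imwrite('pics/wrist4.png',a)
c=cal('wrist');T=wristT(c,s)
x,y,w=np.load('pose.npy')[:3]
print('pred',proj(c,rz([[0,.026,.105],[0,-.026,.105],[.009,.026,.105],[-.009,.026,.105],[-.009,-.026,.105],[.009,-.026,.105],[-.075,.09,.1],[.075,.09,.1]],x,y,w),T).round(1))
cv2.imwrite('pics/side4.png',cv2.resize(manip.snapshot('side')[60:230,150:310],None,fx=4.5,fy=3.5,interpolation=cv2.INTER_CUBIC))
E
```

```text
8.7 [0.5462 0.1644 0.2288] [ 0.43  0.34 -0.16] 0.7052406965712532
(array([ 0.17,  4.03, -1.53]), 'yawz', np.float64(-0.1583), 'roll deg', np.float64(0.02), 'units', np.float64(0.003))
dist to hinge horiz 0.11193858906040788
pred [[306.1 166.5]
 [303.7 230.1]
 [317.9 166.5]
 [294.3 166.5]
 [292.5 230.1]
 [314.9 230.1]
 [205.3  78.3]
 [411.7  78.3]]
```

View pics/wrist4.png

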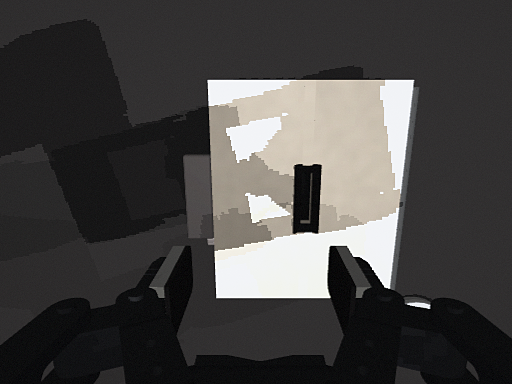

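View pics/side4.png

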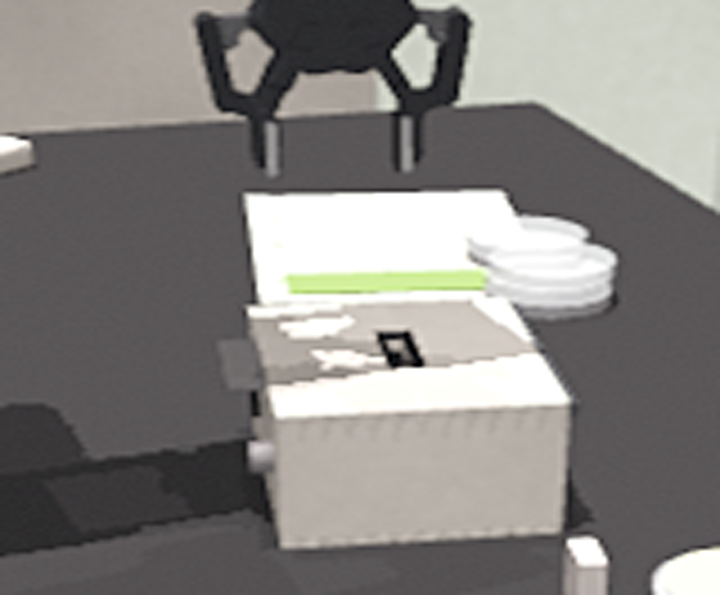

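The lid is shut and stayed down: pressed to 20 N at z 0.1076, and level after release. The guide rim is at about (294–320, 165–233) in the wrist view. I refine the slot position from this picture.

```bash
python3 - <<'E'
import cv2
a=cv2.imread('pics/wrist4.png')
cv2.imwrite('pics/w4c.png',cv2.resize(a[155:245,270:345],None,fx=6.6,fy=6.6,interpolation=cv2.INTER_CUBIC))
E
```

```text
(no output)
```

View pics/w4c.png

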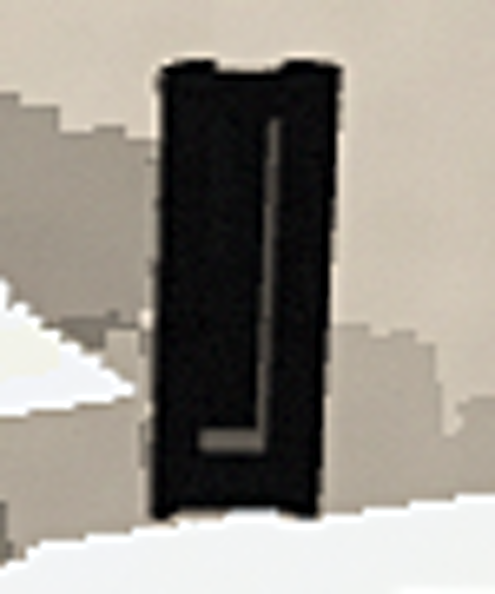

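```bash
python3 - <<'E'
from h import *
from station import manip
s=manip.sense();p=np.load('pose.npy')
xs,ys,ws=p[4:]
pos=rz([0,.04,0],xs,ys,ws)[0];pos[2]=.20
print(goto(s,pos,ws))
# waypoint path check
E
```

```text
(array([10.43,  1.05,  2.25]), 'yawz', np.float64(-0.1581), 'roll deg', np.float64(-0.91), 'units', np.float64(-0.152))
```

```bash
python3 - <<'E'
from h import *
from station import manip
s=manip.sense();c=cal('wrist');T=wristT(c,s)
P=[unproj(c,u,.105,T) for u in [(294.5,165.3),(321.5,165.3),(318.2,233),(293,233)]]
print(np.round(P,4),np.mean(P,0)); 
d=P[0]+P[1]-P[2]-P[3];print('yaw',np.arctan2(d[1],d[0])-np.pi/2)
p=np.load('pose.npy');print(rz([0,0,.105],*p[:3]),p[2])
ct=cal('top')
E
```

```text
[[0.5832 0.1817 0.105 ]
 [0.6038 0.1783 0.105 ]
 [0.5951 0.123  0.105 ]
 [0.5747 0.1264 0.105 ]] [0.58921075 0.15235033 0.105     ]
yaw -0.15501493047510362
[[0.58187313 0.15357529 0.105     ]] -0.15858170233047897
```

```bash
python3 - <<'E'
from h import *
from station import manip
import cv2
s=manip.sense();print(s['tcp_pos'],s['qd'].round(3))
a=manip.snapshot('wrist');c=cal('wrist');T=wristT(c,s)
x,y,w=np.load('pose.npy')[:3]
uv=proj(c,rz([[0,0,.105]],x,y,w),T)[0];print(uv)
x0,y0=int(uv[0])-38,int(uv[1])-45;print(x0,y0)
cv2.imwrite('pics/w5c.png',cv2.resize(a[y0:y0+90,x0:x0+75],None,fx=6.6,fy=6.6,interpolation=cv2.INTER_CUBIC))
E
```

```text
[0.55048057 0.16502626 0.23150742] [ 0.002  0.028  0.104 -0.    -0.015 -0.002]
[297.42882468 200.05902271]
259 155
```

View pics/w5c.png

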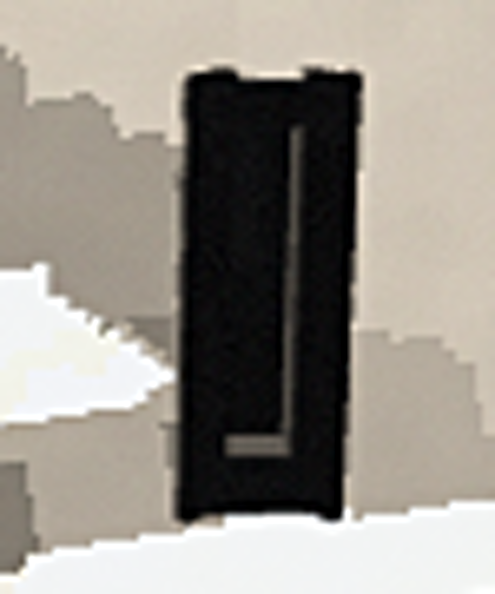

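send_rows --plan '[{"linear":[0.8,0,0.1],"roll":0},{"linear":[1,0,0.2],"roll":0},{"linear":[1,0,0.2],"roll":0},{"linear":[1,0,0.2],"roll":-0.15},{"linear":[1,0,0.2],"roll":0}]' --claw 60

```text
t: 9.48
tcp_pos: [0.5485, 0.0177, 0.2261]
tool_rot: [-0.464, 0.535, -0.533, 0.462]
force: [-0.5, -0.9, 0.4]
finger_gap: 0.705
```

send_rows --plan '[{"linear":[1,0,0.3],"roll":0},{"linear":[1,0,0.3],"roll":0},{"linear":[0.8,0,0.2],"roll":0},{"linear":[0,0,0],"roll":0},{"linear":[0,0,0],"roll":0}]'

```text
t: 10.1
tcp_pos: [0.5611, -0.0672, 0.2268]
tool_rot: [-0.464, 0.535, -0.533, 0.463]
force: [0.3, -0.1, 0.5]
finger_gap: 0.707
```

```bash
python3 - <<'E'
from h import *
from station import manip
import cv2
s=manip.sense();print(s['tcp_pos'],s['qd'].round(3))
a=manip.snapshot('wrist');c=cal('wrist');T=wristT(c,s)
for q in('window_slide','blank_slide','stand'): print(q,manip.look_for('wrist',q)[:2])
p=np.load('pose.npy')
print(proj(c,rz([[h,.04+g,.121] for g in(.013,-.013) for h in (-.006,.006)],*p[4:]),T).round(1))
pos=rz([0,.04,0],*p[4:])[0];pos[2]=.20
print(goto(s,pos,p[6]))
cv2.imwrite('pics/w6.png',a)
E
```

```text
[ 0.56114664 -0.06720853  0.22681402] [ 0.013 -0.008 -0.006 -0.004  0.    -0.003]
window_slide [{'extent': [274.6, 229.1, 295.7, 318.6], 'p': 0.81}]
blank_slide [{'extent': [265.7, 301.3, 294.1, 362.7], 'p': 0.93}]
stand [{'extent': [247.5, 206.4, 310.3, 350.5], 'p': 0.94}]
[[275.2 287.6]
 [290.4 287.6]
 [274.8 316.2]
 [289.6 316.2]]
(array([2.85, 0.89, 0.65]), 'yawz', np.float64(-0.1421), 'roll deg', np.float64(0.01), 'units', np.float64(0.001))
```

View pics/w6.png

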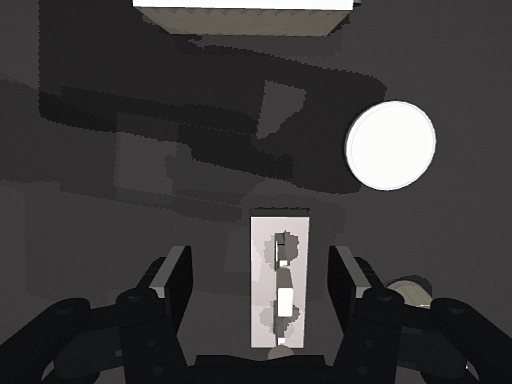

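The handle top is at about (278–294, 288–316), 3 px (2 mm) right of the prediction and matching in rows. The bias at the slot has the same sign. I move over it and look once more.

send_rows --plan '[{"linear":[0.6,0,0.2],"roll":0},{"linear":[0.8,0,0.2],"roll":0},{"linear":[0.8,0,0.2],"roll":0},{"linear":[0.6,0.2,0.1],"roll":0},{"linear":[0,0.7,0],"roll":0}]'

```text
t: 10.92
tcp_pos: [0.5725, -0.1571, 0.2015]
tool_rot: [0.462, -0.533, 0.536, -0.463]
force: [-0.9, -0.3, 0.7]
finger_gap: 0.701
```

send_rows --plan '[{"linear":[0,0.4,0],"roll":0},{"linear":[0,0.2,0],"roll":0},{"linear":[0,0.1,0],"roll":0},{"linear":[0,0,0],"roll":0},{"linear":[0,0,0],"roll":0}]'

```text
t: 11.55
tcp_pos: [0.5717, -0.1544, 0.1804]
tool_rot: [0.463, -0.534, 0.534, -0.464]
force: [0.3, 0.0, -0.0]
finger_gap: 0.704
```

```bash
python3 - <<'E'
from h import *
from station import manip
import cv2
s=manip.sense();print(s['tcp_pos'],s['qd'].round(3))
a=manip.snapshot('wrist');c=cal('wrist');T=wristT(c,s)
p=np.load('pose.npy')
print(proj(c,rz([[h,.04+g,.121] for g in(.013,-.013) for h in (-.006,.006)],*p[4:]),T).round(1))
pos=rz([0,.04,0],*p[4:])[0];pos[2]=.098
print(goto(s,pos,p[6]))
cv2.imwrite('pics/w7.png',a)
E
```

```text
[ 0.57172649 -0.15437602  0.18044939] [-0.002 -0.     0.    -0.001  0.001 -0.001]
[[241.1 200.7]
 [261.4 200.7]
 [241.7 241.6]
 [261.4 241.5]]
(array([ 0.02,  2.75, -0.12]), 'yawz', np.float64(-0.1417), 'roll deg', np.float64(0.03), 'units', np.float64(0.005))
```

View pics/w7.png

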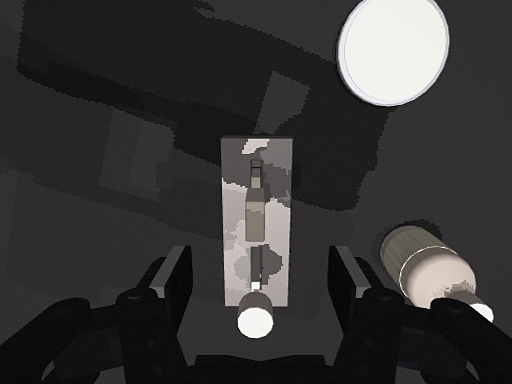

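The handle is centred at about (255,220), so it is 2.6 mm to −z of the jaw centre. I correct that and descend.

send_rows --plan '[{"linear":[0,0.4,-0.08],"roll":0},{"linear":[0,0.7,0],"roll":0},{"linear":[0,0.7,0],"roll":0},{"linear":[0,0.5,0],"roll":0},{"linear":[0,0.3,0],"roll":0}]'

```text
t: 12.22
tcp_pos: [0.5685, -0.1539, 0.1007]
tool_rot: [-0.463, 0.535, -0.534, 0.463]
force: [1.8, 0.2, 0.3]
finger_gap: 0.701
```

send_rows --plan '[{"linear":[0,0.12,0],"roll":0},{"linear":[0,0,0],"roll":0},{"linear":[0,0,0],"roll":0},{"linear":[0,0,0],"roll":0},{"linear":[0,0,0],"roll":0}]'

```text
t: 12.85
tcp_pos: [0.5691, -0.1541, 0.0987]
tool_rot: [0.463, -0.534, 0.534, -0.463]
force: [-0.8, 1.0, -0.4]
finger_gap: 0.707
```

send_rows --plan '[{"linear":[0,0,0],"roll":0},{"linear":[0,0,0],"roll":0},{"linear":[0,0,0],"roll":0},{"linear":[0,0,0],"roll":0},{"linear":[0,0,0],"roll":0}]' --claw 0 --force 50

```text
t: 13.48
tcp_pos: [0.5691, -0.1541, 0.0984]
tool_rot: [0.463, -0.534, 0.534, -0.463]
force: [1.1, -0.6, 1.8]
finger_gap: 0.134
```

```bash
python3 - <<'E'
from h import *
from station import manip
import cv2
s=manip.sense();print(s['t'],s['tcp_pos'],s['finger_gap']*85.4,s['force'])
cv2.imwrite('pics/w8.png',manip.snapshot('wrist'))
E
```

```text
13.475 [ 0.56912615 -0.15411203  0.09841939] 11.462532088738282 [ 1.14592402 -0.59558765  1.82179999]
```

View pics/w8.png

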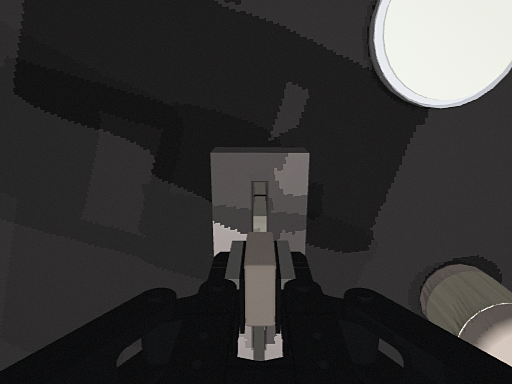

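The handle is held between the pads (opening 11.5 mm). I lift straight out.

send_rows --plan '[{"linear":[0,-0.3,0],"roll":0},{"linear":[0,-0.5,0],"roll":0},{"linear":[0,-0.7,0],"roll":0},{"linear":[0,-0.8,0],"roll":0},{"linear":[0,-0.9,0],"roll":0}]'

```text
t: 14.15
tcp_pos: [0.5689, -0.154, 0.1959]
tool_rot: [0.463, -0.534, 0.534, -0.463]
force: [0.2, -0.7, -1.3]
finger_gap: 0.127
```

send_rows --plan '[{"linear":[0,-0.8,0],"roll":0},{"linear":[0,-0.5,0],"roll":0},{"linear":[-0.2,-0.3,0],"roll":0},{"linear":[-0.5,0,0],"roll":0},{"linear":[-0.8,0,0],"roll":0}]'

```text
t: 14.78
tcp_pos: [0.5749, -0.1084, 0.2414]
tool_rot: [-0.463, 0.535, -0.534, 0.463]
force: [0.3, 0.0, -0.1]
finger_gap: 0.134
```

```bash
python3 - <<'E'
from h import *
from station import manip
import cv2
s=manip.sense();print(s['t'],s['tcp_pos'],s['finger_gap']*85.4,s['force'])
cv2.imwrite('pics/side9.png',manip.snapshot('side'))
p=np.load('pose.npy');t=rz([0,0,0],*p[:3])[0];t[2]=.235
print(goto(manip.sense(),t+[.001,0,0],p[2]))
E
```

```text
14.775 [ 0.57485648 -0.10841881  0.24137835] 11.486137780606374 [ 0.27375807  0.03541101 -0.11714363]
(array([-8.57,  0.24, -0.94]), 'yawz', np.float64(-0.1406), 'roll deg', np.float64(1.03), 'units', np.float64(0.171))
```

View pics/side9.png

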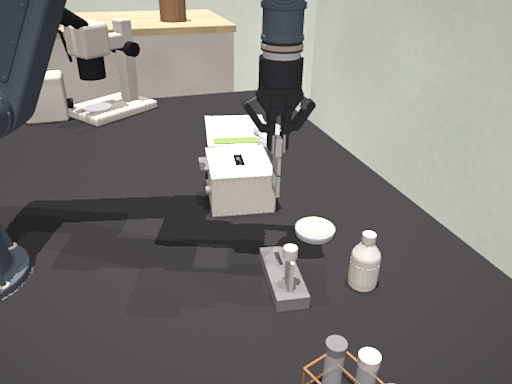

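The slide is held and hangs upright, with its blade at about (277,190). Now to the slot.

send_rows --plan '[{"linear":[-1,0,-0.1],"roll":0.17},{"linear":[-1,0,-0.1],"roll":0},{"linear":[-1,0,-0.1],"roll":0},{"linear":[-1,0,-0.1],"roll":0},{"linear":[-1,0,-0.1],"roll":0}]'

```text
t: 15.45
tcp_pos: [0.5831, 0.0427, 0.2411]
tool_rot: [-0.459, 0.539, -0.537, 0.458]
force: [0.2, 0.3, -0.0]
finger_gap: 0.129
```

send_rows --plan '[{"linear":[-1,0,-0.1],"roll":0},{"linear":[-0.8,0,-0.1],"roll":0},{"linear":[-0.5,0,-0.1],"roll":0},{"linear":[-0.2,0,0],"roll":0},{"linear":[0,0,0],"roll":0}]'

```text
t: 16.08
tcp_pos: [0.5869, 0.1164, 0.242]
tool_rot: [0.459, -0.538, 0.538, -0.458]
force: [-0.3, 0.1, -0.7]
finger_gap: 0.132
```

send_rows --plan '[{"linear":[0,0,0],"roll":0},{"linear":[0,0,0],"roll":0},{"linear":[0,0,0],"roll":0},{"linear":[0,0,0],"roll":0},{"linear":[0,0,0],"roll":0}]'

```text
t: 16.7
tcp_pos: [0.5869, 0.1164, 0.2423]
tool_rot: [0.458, -0.538, 0.538, -0.458]
force: [0.2, 0.8, -0.6]
finger_gap: 0.132
```

```bash
cat > look.py <<'E'
import sys
from h import *
from station import manip
import cv2
k=sys.argv[1]
s=manip.sense();print(s['t'],s['tcp_pos'].round(4),s['finger_gap']*85.4,s['force'].round(1))
p=np.load('pose.npy');t=rz([0,0,0],*p[:3])[0];t[2]=s['tcp_pos'][2]
print(goto(s,t+[.001,0,0],p[2]))
b=manip.snapshot('wrist');a=manip.snapshot('side');d=manip.snapshot('top')
cv2.imwrite(f'pics/w{k}.png',b)
sc=cv2.resize(a[60:230,170:310],None,fx=3.5,fy=3.5,interpolation=cv2.INTER_CUBIC)
tc=cv2.resize(d[130:260,90:240],None,fx=3,fy=3,interpolation=cv2.INTER_CUBIC)
wc=cv2.resize(b[150:290,190:330],None,fx=4,fy=4,interpolation=cv2.INTER_CUBIC)
cv2.imwrite(f'pics/s{k}.png',sc);cv2.imwrite(f'pics/t{k}.png',tc);cv2.imwrite(f'pics/wc{k}.png',wc)
E
python3 look.py 10
```

```text
16.7 [0.5869 0.1164 0.2423] 11.289747888627378 [ 0.2  0.8 -0.6]
(array([-1.2 ,  0.  , -0.33]), 'yawz', np.float64(-0.16), 'roll deg', np.float64(-0.08), 'units', np.float64(-0.013))
```

View pics/w10.png

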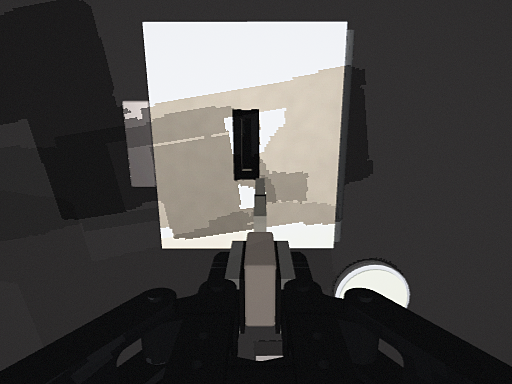

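View pics/s10.png

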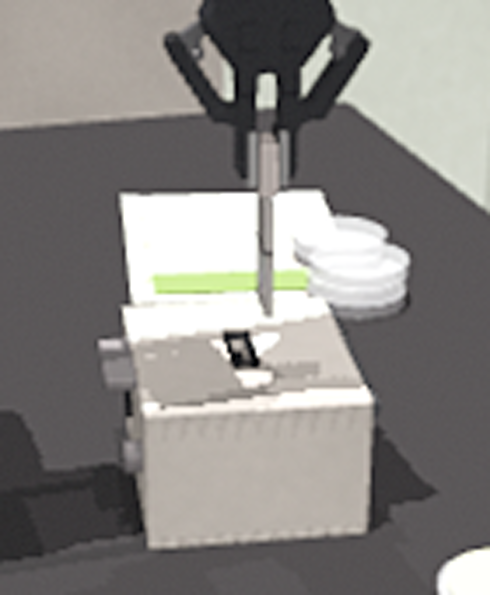

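View pics/wc10.png

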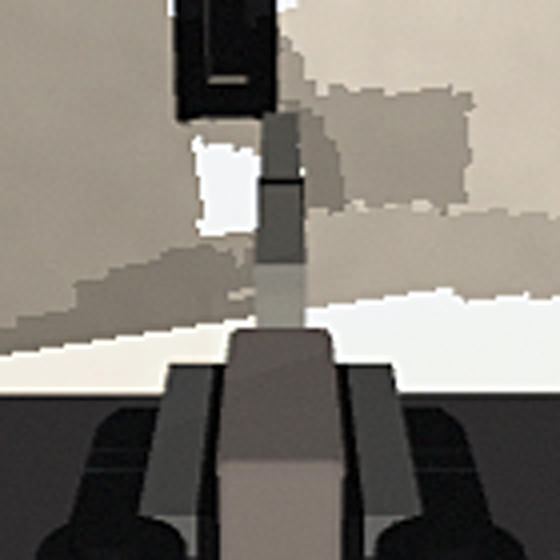

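The wrist view shows the blade's edge and its line, with the lower end at about (260,178) and the line at (260,195). The guide spans about (233–259, 109–180). I work out both offsets in the tool frame.

```bash
python3 - <<'E'
import cv2
b=cv2.imread('pics/w10.png')
cv2.imwrite('pics/wd10.png',cv2.resize(b[100:200,220:290],None,fx=6,fy=6,interpolation=cv2.INTER_CUBIC))
from h import *
from station import manip
s=manip.sense();c=cal('wrist');C=c['tool_from_camera']
g=.0984+.0  # tcp z at grasp, slide bottom .006 -> bottom at tool y
f=192/np.tan(np.radians(c['fovy'])/2)
for nm,zb in(('bottom',0),('line',.045),('bladetop',.08)):
    ty=g-.006-zb
    P=[[-.02,ty,h] for h in(-.003,.003)]
    print(nm,proj(c,P,C).round(1).tolist())
# handle
print('handle top +y edge',proj(c,[[-.013,g-.121,h] for h in (-.006,.006)],C).round(1).tolist())
E
```

```text
bottom [[253.0, 176.4], [261.9, 176.4]]
line [[251.5, 193.8], [262.4, 193.8]]
bladetop [[249.8, 214.1], [263.1, 214.1]]
handle top +y edge [[239.0, 263.6], [272.3, 263.6]]
```

View pics/wd10.png

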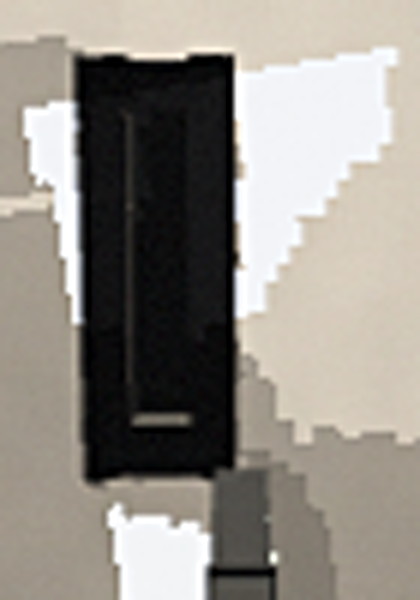

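```bash
python3 - <<'E'
from h import *
from station import manip
c=cal('wrist');C=c['tool_from_camera']
f=192/np.tan(np.radians(c['fovy'])/2)
def up(uv,ty):
    d=C[:3,:3]@np.array([(uv[0]-c['cx'])/f,(uv[1]-c['cy'])/f,1]);o=C[:3,3];return o+d*(ty-o[1])/d[1]
S=np.array([up(u,.2423-.105) for u in [(233,109.5),(259,109.3),(259.1,178.8),(234.5,179.8)]])
print(S.round(4),S.mean(0))
B=up((260.3,178),.0924)+[.02,0,0];L=up((260.3,195.2),.0474)+[.02,0,0]
print(B,L)
for X in(B,L):print('move units',((S.mean(0)-X)/.03).round(3))
d=S[0]+S[1]-S[2]-S[3];print('angle',np.degrees(np.arctan2(d[2],-d[0])))
E
```

```text
[[-0.0628  0.1373 -0.019 ]
 [-0.0629  0.1373  0.001 ]
 [-0.0082  0.1373  0.0011]
 [-0.0074  0.1373 -0.0189]] [-0.03532904  0.1373     -0.00894819]
[0.00109941 0.0924     0.0019339 ] [0.00078031 0.0474     0.00183057]
move units [-1.214  1.497 -0.363]
move units [-1.204  2.997 -0.359]
angle -0.02764258635815803
```

Both estimates agree: move x −1.21, z −0.35, then 3.0 units down. I align first.

send_rows --plan '[{"linear":[-0.3,0,-0.1],"roll":0},{"linear":[-0.4,0,-0.15],"roll":0},{"linear":[-0.3,0,-0.1],"roll":0},{"linear":[-0.2,0.3,0],"roll":0},{"linear":[0,0.3,0],"roll":0}]'

```text
t: 17.48
tcp_pos: [0.5822, 0.1543, 0.2236]
tool_rot: [-0.459, 0.538, -0.538, 0.459]
force: [1.3, 0.8, -0.2]
finger_gap: 0.132
```

send_rows --plan '[{"linear":[0,0.2,0],"roll":0},{"linear":[0,0.15,0],"roll":0},{"linear":[0,0.1,0],"roll":0},{"linear":[0,0,0],"roll":0},{"linear":[0,0,0],"roll":0}]'

```text
t: 18.1
tcp_pos: [0.5825, 0.1536, 0.2111]
tool_rot: [0.458, -0.538, 0.538, -0.459]
force: [-0.5, 0.3, -1.1]
finger_gap: 0.13
```

```bash
python3 look.py 11
```

```text
18.1 [0.5825 0.1536 0.2111] 11.08449288344677 [-0.5  0.3 -1.1]
(array([-0.  ,  0.  ,  0.01]), 'yawz', np.float64(-0.16), 'roll deg', np.float64(-0.08), 'units', np.float64(-0.014))
```

View pics/wc11.png

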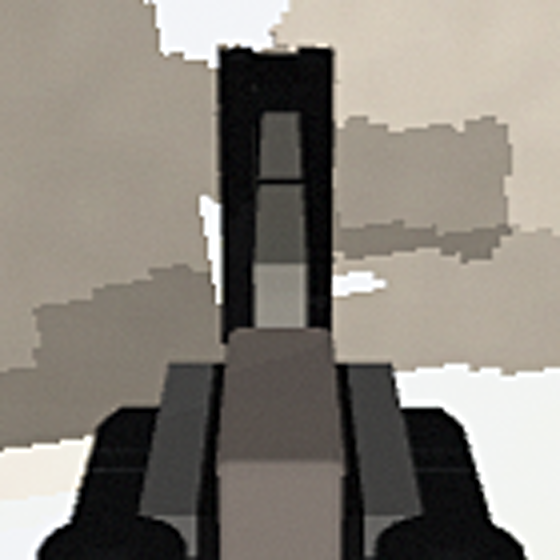

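View pics/s11.png

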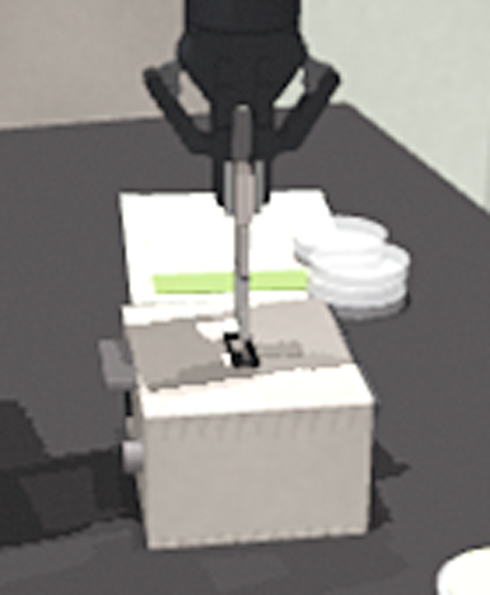

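```bash
python3 - <<'E'
from h import *
c=cal('wrist');C=c['tool_from_camera']
f=192/np.tan(np.radians(c['fovy'])/2)
def up(u,v,ty):
    d=C[:3,:3]@np.array([(190+u/4-c['cx'])/f,(150+v/4-c['cy'])/f,1]);o=C[:3,3];return o+d*(ty-o[1])/d[1]
r=up(276.5,48,.2111-.105); r2=up(276,300,.2111-.105);b=up(280.3,113,.0924);l=up(280,181,.0474)
print(r,r2,b,l)
print('gap +y end rim to blade',b[0]-r[0])
E
```

```text
[-0.02745834  0.1061      0.00113027] [0.0200728  0.1061     0.00100138] [-0.01872757  0.0924      0.00178146] [-0.01919144  0.0474      0.00166526]
gap +y end rim to blade 0.008730767913737773
```

The lower end is inside the guide's outline, about 0.7 mm off in z and up to 1 mm in x. I make a small correction and descend while watching the force.

send_rows --plan '[{"linear":[-0.02,0,-0.02],"roll":0},{"linear":[0,0.15,0],"roll":0},{"linear":[0,0.15,0],"roll":0},{"linear":[0,0.1,0],"roll":0},{"linear":[0,0.05,0],"roll":0}]'

```text
t: 18.88
tcp_pos: [0.5816, 0.1543, 0.1969]
tool_rot: [-0.459, 0.538, -0.538, 0.458]
force: [-0.0, -0.1, -0.9]
finger_gap: 0.13
```

send_rows --plan '[{"linear":[0,0.05,0],"roll":0},{"linear":[0,0.05,0],"roll":0},{"linear":[0,0.05,0],"roll":0},{"linear":[0,0.05,0],"roll":0},{"linear":[0,0.05,0],"roll":0}]'

```text
t: 19.5
tcp_pos: [0.5818, 0.1543, 0.1897]
tool_rot: [0.458, -0.538, 0.538, -0.458]
force: [0.1, 0.2, 0.5]
finger_gap: 0.135
```

send_rows --plan '[{"linear":[0,0.05,0],"roll":0},{"linear":[0,0.05,0],"roll":0},{"linear":[0,0.05,0],"roll":0},{"linear":[0,0.05,0],"roll":0},{"linear":[0,0.05,0],"roll":0}]'

```text
t: 20.12
tcp_pos: [0.5818, 0.1544, 0.1822]
tool_rot: [-0.459, 0.538, -0.538, 0.458]
force: [0.5, -0.0, -1.0]
finger_gap: 0.133
```

There is no contact force and the lower end is already through the lid. I continue to just short of the line.

send_rows --plan '[{"linear":[0,0.1,0],"roll":0},{"linear":[0,0.15,0],"roll":0},{"linear":[0,0.15,0],"roll":0},{"linear":[0,0.15,0],"roll":0},{"linear":[0,0.1,0],"roll":0}]'

```text
t: 20.75
tcp_pos: [0.5817, 0.1543, 0.1623]
tool_rot: [-0.459, 0.538, -0.538, 0.458]
force: [-0.4, -0.8, -0.2]
finger_gap: 0.131
```

send_rows --plan '[{"linear":[0,0.1,0],"roll":0},{"linear":[0,0.05,0],"roll":0},{"linear":[0,0,0],"roll":0},{"linear":[0,0,0],"roll":0},{"linear":[0,0,0],"roll":0}]'

```text
t: 21.38
tcp_pos: [0.5819, 0.1544, 0.1585]
tool_rot: [0.458, -0.538, 0.538, -0.459]
force: [-0.4, 0.4, -0.9]
finger_gap: 0.131
```

```bash
python3 look.py 12; python3 - <<'E'
import cv2
b=cv2.imread('pics/w12.png')
cv2.imwrite('pics/wd12.png',cv2.resize(b[165:255,220:300],None,fx=8,fy=6.6,interpolation=cv2.INTER_CUBIC))
E
```

```text
21.375 [0.5819 0.1544 0.1585] 11.145671534507041 [-0.4  0.4 -0.9]
(array([0.02, 0.  , 0.04]), 'yawz', np.float64(-0.1598), 'roll deg', np.float64(-0.07), 'units', np.float64(-0.012))
```

View pics/wd12.png

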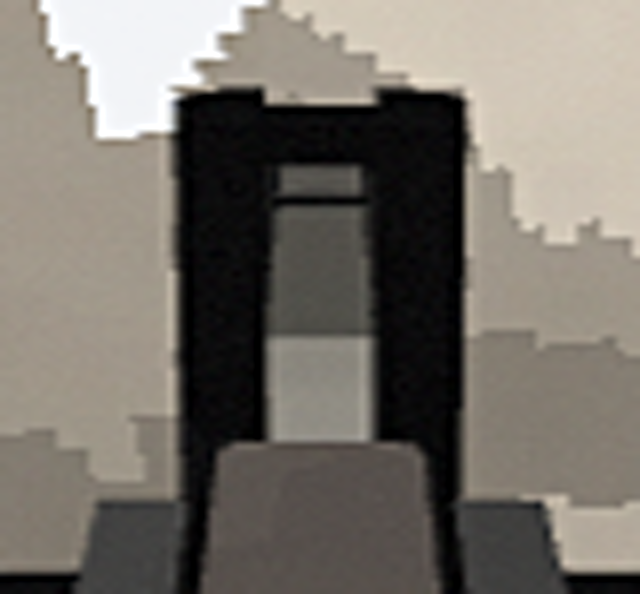

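View pics/s12.png

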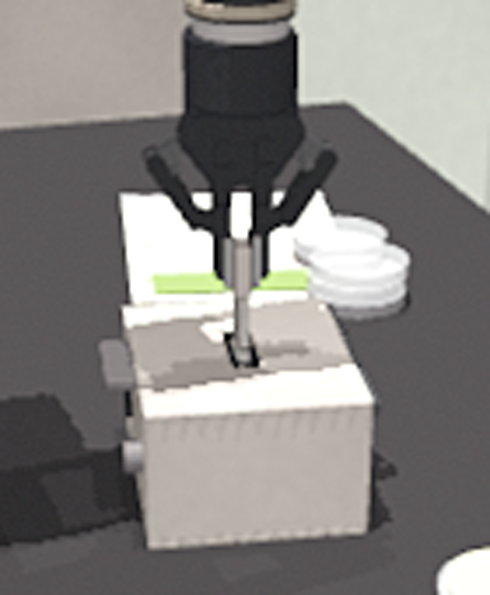

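send_rows --plan '[{"linear":[0,0.1,0],"roll":0},{"linear":[0,0.06,0],"roll":0},{"linear":[0,0.04,0],"roll":0},{"linear":[0,0,0],"roll":0},{"linear":[0,0,0],"roll":0}]'

```text
t: 22.15
tcp_pos: [0.5819, 0.1544, 0.1524]
tool_rot: [0.458, -0.538, 0.538, -0.459]
force: [0.3, -0.0, -0.7]
finger_gap: 0.127
```

```bash
python3 look.py 13; python3 - <<'E'
import cv2
from h import *
from station import manip
b=cv2.imread('pics/w13.png')
cv2.imwrite('pics/wd13.png',cv2.resize(b[165:255,220:300],None,fx=8,fy=6.6,interpolation=cv2.INTER_CUBIC))
a=manip.snapshot('side');cv2.imwrite('pics/sd13.png',cv2.resize(a[115:175,215:265],None,fx=10,fy=10,interpolation=cv2.INTER_CUBIC))
c=cal('side');p=np.load('pose.npy')[:3]
P=rz([[0,-.02,.105],[0,-.02,.14],[0,-.013,.175],[-.009,-.026,.105],[.009,-.026,.105],[-.009,.026,.105],[-.075,-.09,.1]],*p)
print(((proj(c,P)-[215,115])*10).round())
E
```

```text
22.15 [0.5819 0.1544 0.1524] 10.81415335316762 [ 0.3 -0.  -0.7]
(array([0.02, 0.  , 0.04]), 'yawz', np.float64(-0.1598), 'roll deg', np.float64(-0.07), 'units', np.float64(-0.011))
[[246. 468.]
 [246. 334.]
 [242. 185.]
 [212. 480.]
 [286. 476.]
 [184. 393.]
 [-39. 636.]]
```

View pics/wd13.png

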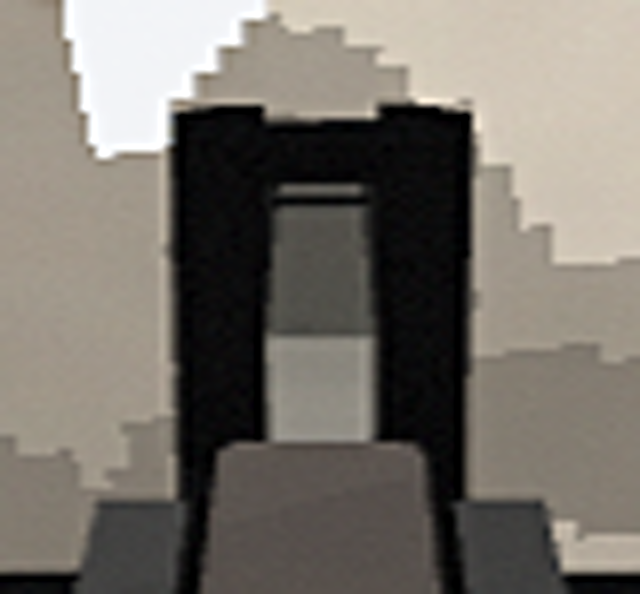

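View pics/sd13.png

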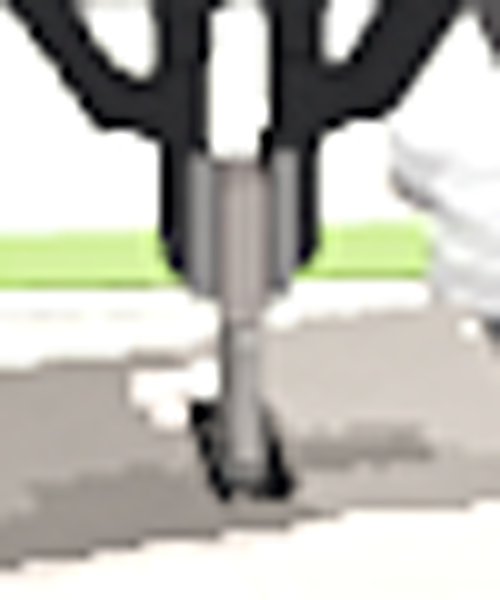

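```bash
python3 - <<'E'
from h import *
from station import manip
import cv2
c=cal('wrist');C=c['tool_from_camera']
base=np.array([[-.02,.0924,0],[-.02,.0474,0],[-.02,.0124,0],[-.013,-.0226,0]])
obs=np.array([178,195.2,215.75,265])
m=lambda d:proj(c,base+[d[0],d[1],0],C)[:,1]
r=least_squares(lambda d:m(d)-obs,[0,0]);print(r.x,(m(r.x)-obs).round(2))
a=manip.snapshot('side');cv2.imwrite('pics/se13.png',cv2.resize(a[125:170,225:255],None,fx=13,fy=13,interpolation=cv2.INTER_NEAREST))
d=manip.snapshot('wrist')
cv2.imwrite('pics/we13.png',cv2.resize(d[170:275,230:290],None,fx=6,fy=5.5,interpolation=cv2.INTER_NEAREST))
E
```

```text
[0.00129915 0.00149917] [-0.19  0.18  0.01 -0.03]
```

View pics/se13.png

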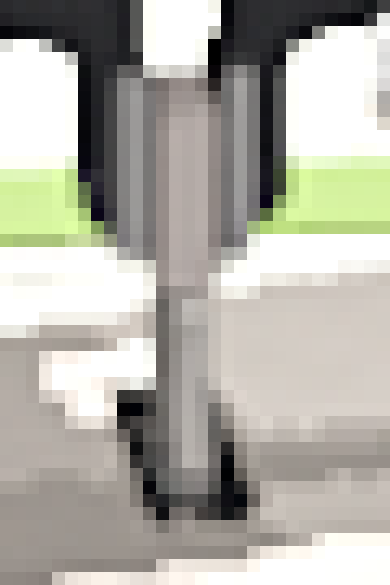

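View pics/we13.png

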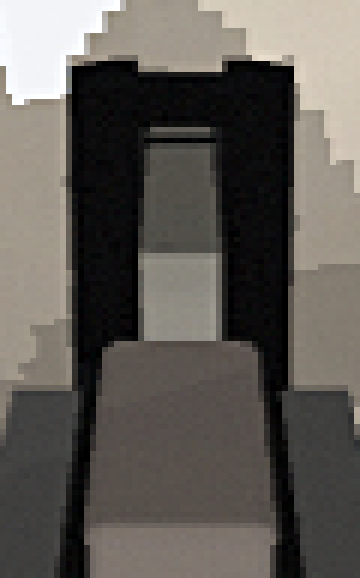

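```bash
python3 - <<'E'
from h import *
from station import manip
import cv2
a=manip.snapshot('side');cv2.imwrite('pics/sf13.png',cv2.resize(a[125:220,198:283],None,fx=7,fy=6,interpolation=cv2.INTER_CUBIC))
c=cal('side');p=np.load('pose.npy')[:3]
for n,P in dict(nearR=[-.075,-.09,.1],farR=[.075,-.09,.1],botnear=[-.075,-.09,0],botfar=[.075,-.09,0],nearL=[-.075,.09,.1],tabR=[-.097,-.035,.1],tabL=[-.097,.035,.1]).items():
    uv=proj(c,rz(P,*p))[0];print(n,uv.round(1),((uv-[198,125])*[7,6]).round())
g=a[120:170,225:255].astype(int).sum(2)//3
for r in range(30,50): print(120+r,g[r,8:22])
E
```

```text
nearR [211.1 178.6] [ 92. 322.]
farR [276.  174.6] [546. 297.]
botnear [212.3 216.3] [100. 548.]
botfar [274.4 211.6] [535. 520.]
nearL [204.9 147.4] [ 49. 135.]
tabR [199.7 168.7] [ 12. 262.]
tabL [197.8 156.6] [ -1. 189.]
150 [198 197 203 175 104 138 161 165 191 205 203 203 203 204]
151 [183 236 255 231 102 138 165 169 192 206 203 203 203 203]
152 [254 255 255 248 100 140 170 171 192 206 202 202 201 203]
153 [255 255 255 253 101 143 171 171 194 207 204 203 204 204]
154 [221 220 237 196 109 145 172 160 189 212 206 206 206 205]
155 [210  50  58  77 111 148 174 156 152 196 212 207 206 206]
156 [237   0   3  55 103 150 175 159 113 159 205 210 207 207]
157 [192  42  64  85 100 152 176 163  99 138 188 202 212 199]
158 [159  98  40  91 104 143 175 166  97  97 164 186 191 180]
159 [180 139  15  70  86 135 177 167 104  38 137 164 157 157]
160 [183 151  50  71  86 137 180 172 109   5 125 158 150 147]
161 [172 156 104  41  97 124 137 138  93   2  93 146 153 147]
162 [156 157 119   3  82 118 128 126  82  16  37 125 175 182]
163 [148 153 126  43  35  67  82  79  46  15   8  98 175 195]
164 [148 152 150 105  16 108 117  66  55  21  44 149 192 193]
165 [150 150 154 147 114 139 154 140 140 136 135 157 167 178]
166 [150 150 151 152 145 145 151 153 154 153 149 142 134 142]
167 [148 147 147 145 142 138 137 137 136 135 133 197 229 239]
168 [134 135 134 131 200 233 229 229 227 226 223 248 255 255]
169 [241 234 225 223 236 246 244 251 255 254 254 255 255 255]
```

View pics/sf13.png

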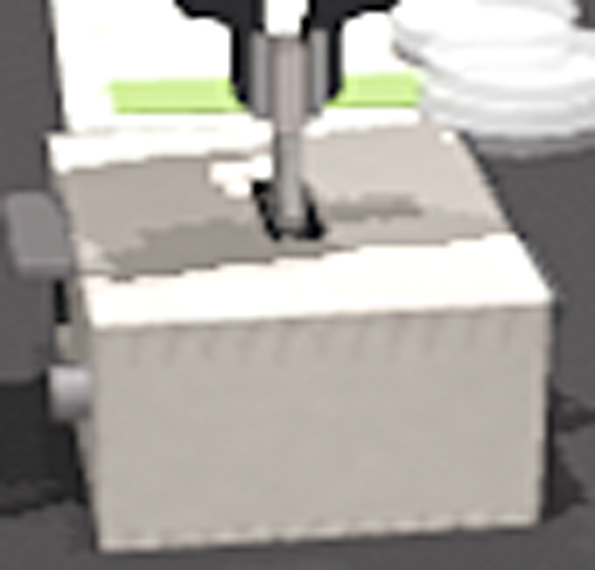

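```bash
python3 - <<'E'
from h import *
import cv2
c=cal('side')
for k,tcp,off in ((10,[.5869,.1164,.2423],0),(11,[.5825,.1536,.2111],0),(12,[.5819,.1544,.1585],0)):
    a=cv2.imread(f'pics/s{k}.png'); a=cv2.resize(a,(140,170),interpolation=cv2.INTER_AREA).astype(int).sum(2)//3
    w=-.16
    P=[rz([0,yy,0],tcp[0],tcp[1],w)[0]+[0,0,tcp[2]-.0924+z] for yy,z in((-.02,.045),(-.02,.08),(-.02,0))]
    uv=proj(c,P)-[170,60];print(k,uv.round(1).tolist())
    u=int(round(uv[0,0]));v=int(uv[0,1])
    for r in range(v-5,v+7):print(r,a[r,u-5:u+6])
    v=int(uv[2,1]);print('bottom')
    if k<12:
        for r in range(v-4,v+6):print(r,a[r,u-5:u+6])
E
```

```text
10 [[76.6, 72.0], [76.7, 57.2], [76.4, 90.3]]
66 [246 178 108 136 162 165 238 255 255 255 255]
67 [248 186  96 136 163 166 238 255 255 255 254]
68 [251 202  88 134 162 166 238 255 255 255 254]
69 [252 207  93 128 163 167 239 255 255 255 255]
70 [252 209 103 126 164 168 240 255 255 255 255]
71 [252 212 111 104 137 147 237 255 255 255 254]
72 [252 215 131  96  92 109 230 255 255 255 254]
73 [251 215 148 134 130 136 235 255 255 255 254]
74 [251 215 151 148 154 157 238 255 255 255 255]
75 [252 216 149 149 154 157 238 255 255 255 255]
76 [251 216 150 150 154 157 232 252 252 251 249]
77 [230 193 152 152 155 161 208 232 230 224 218]
bottom
86 [254 239 170 134 148 175 238 254 255 255 255]
87 [255 252 216 138 144 175 242 255 255 255 255]
88 [255 255 242 171 141 172 242 255 255 255 255]
89 [255 255 245 184 139 170 241 255 255 255 255]
90 [255 255 252 230 197 206 246 255 255 253 253]
91 [255 253 253 253 249 250 253 253 250 234 234]
92 [249 233 233 234 236 236 235 235 220 199 198]
93 [222 198 196 197 197 196 197 198 199 199 201]
94 [203 200 199 200 200 199 199 200 200 203 204]
95 [193 206 232 24
[... 1111 characters left out ...]
5]
101 [191  29  19  25  82  98  48  17 101 156 163]
12 [[69.5, 99.3], [69.5, 85.9], [69.5, 116.1]]
94 [217 221 181 108 144 170 163 186 208 207 205]
95 [ 72  64  72 101 148 172 156 154 194 211 208]
96 [ 28  13  82 106 140 173 156 121 177 213 210]
97 [ 48  55 130 127 139 174 160 107 151 194 203]
98 [ 94  47 127 135 139 172 160 100 102 161 186]
99 [130  35  92 130 125 124 111  62  49 131 165]
100 [146  59  70 133 148 141 130  77  21 115 156]
101 [154  97  45 125 165 170 161 102  15  86 142]
102 [155 112  19  87 149 171 161 103  17  38 125]
103 [152 123  47  35  88 113 103  64  12  22 175]
104 [151 147 100  32  97 111  72  56  29  51 178]
105 [151 155 142 113 135 148 136 132 125 127 152]
bottom
```

In the side view the line lies at rows 161–162, against 161.8 predicted for rim level. Earlier side views matched to 0.1 px, so the height is right to about 1 mm. One last check of the whole scene.

```bash
python3 - <<'E'
from station import manip
import cv2
cv2.imwrite('pics/top14.png',manip.snapshot('top'));s=manip.sense();print(s['t'],s['tcp_pos'],s['force'],s['finger_gap'])
E
```

```text
22.55 [0.58182011 0.1543598  0.15236476] [ 0.39057859  0.33011691 -0.35589939] 0.13071288420193844
```

View pics/top14.png

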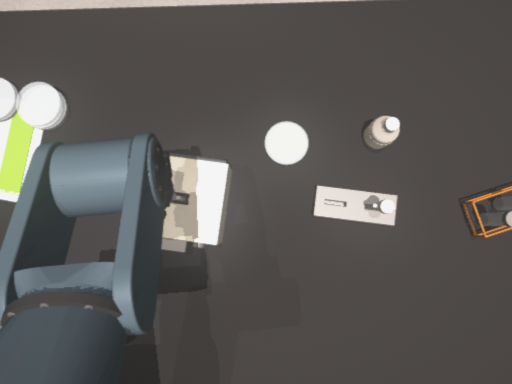

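The dish (287,143), bottle (383,131) and blank slide (387,206) are where they were. The left pocket is empty and the lid is level.

```bash
python3 -c "
from station import manip
print(manip.sign_off())"
```

```text
the job is handed in; nothing more can be done
None
```

The job is handed in at about 22.6 s of the 61 s allowed; no verdict was reported. I pressed the lid shut past its catch. Then I lifted the window slide out, lowered it window end first through the slot, and left it gripped with its line at the guide's rim.

- **Lid:** the force peaked at about 6 N at the catch and then dropped. I pressed on to 20 N against the stop, and the lid stayed level after release and at the end.
- **Insertion:** no contact force above the noise (about 1 N) on the way in. The lower end is at about z = 0.060 m, clear of the chamber floor at 0.008 m, and the grip is held at 50 N.
- **Line height:** the side camera shows the line at rows 161–162, against 161.8 predicted for rim level. Two small checks disagree on this: the lid corners in that view suggest the line is up to 1 mm high, and a wrist-camera fit suggests it is 1.5 mm low. Both are within the 2 mm calibration, so I left it.
- **Other objects:** the blank slide, dish and bottle were at the same pixels as at the start.

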